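# Open a lens cartridge with a cap of unknown thread hand

### The arm

A 6-joint arm with a two-finger parallel gripper is mounted at the origin on a cart in front of the work surface, level with it; the furniture and walls round the work are solid. World frame = base frame: x ahead of the robot, y to its left, z up, the work surface at z = 0. Lengths are in m, angles in degrees, forces in N, time in s.
With the tool pointing down it reaches from about 0.25 to 0.725 m from the base axis. Payload 9.7 kg.
Tool frame: the origin (TCP) lies at the very end of the fingers, on their centre line; the grasp point (between the pads) lies 19 mm behind it; z points along the fingers, y is the direction in which the jaws open and shut (so a half turn about z gives the same grasp; the last joint's range is limited). The gripper opens to 85 mm and grips with 20 to 120 N. Pads are 22 mm wide; open, the fingers measure 114 mm over their backs; the gripper's body (76 mm by 85 mm) begins 54 mm behind the grasp point. The pads swing forward as they close: fully open they stand 13 mm farther back than shut.
Start: joints at [-67.265, 4.979, 10.078, 95.1, 0, 90], TCP at [0.213, -0.507, 0.209] pointing down, gripper open.
Joint ranges: [-179.16, 179.16], [-48.56, 103.87], [-65.8, 70.77], [-126.05, 130.52], [-82.76, 87.17], [-180, 180]. Speed limits (degrees/s): [127.2, 127.2, 147.25, 180, 180, 180].

### API

Orientations are given as [roll, pitch, yaw] about the fixed x, y, z axes, in that order (R = Rz(yaw) Ry(pitch) Rx(roll)).
In Python, from workcell import bot gives the robot as it stands.
- The arm moves only by the shell command python3 -m pendant 'ROWS' [FORCE]. ROWS is JSON, a list that holds one entry, the list of rows, each a list of 7 numbers: the shift along the tool's x, y, z in cm, then the turn, a rotation vector about the tool's x, y, z in rad, then the opening in per cent of the stroke, from 0 (shut) to 100 (fully open). In form: [[[dx, dy, dz, ax, ay, az, gripper], ...]]. A call has 1 to 5 rows; each row shifts and turns the pose as measured when the row begins, along the tool's axes as they then stand; what a row does not reach is not made up. A row lasts 1/12 s, in which the tool goes at most 41.7 mm and 7.16 degrees, less where a joint would pass 70% of its speed; a pose out of reach is approached as far as the arm can. A call with a gripper value outside its range is refused whole. The fingers move at their own pace and stop on an object; FORCE is the grip in N (left out, the last holds). Time passes only in rows, so rows that do not move let the fingers close. It gives the time, the measured TCP pose, the force and the opening at its end, in the units of the state.
- bot.get_obs(): the state, without advancing time (a new reading comes with each control period).
- bot.camera(name): name is "side" or "top"; returns the picture (480x640x3 uint8, red, green, blue); there is no depth.
- bot.get_calibration(name): a dict with "intrinsics" (3x3 intrinsics, pixels), "D" ([k1, k2, p1, p2, k3] as OpenCV has them; the pictures are not rectified), "pose" (4x4, takes a point from camera to world coordinates). Camera axes: x right, y down, z forward; pixel columns grow to the right and rows downward; lengths in m; the calibration is good to about 2 mm. A picture is of the moment at which its call begins. get_calibration takes no time and is no camera call.
- bot.job_done(): hands the job in, once; it reports no verdict.
Trained networks look in the newest picture that a camera, given by its name, has taken for a name from the list of things; names that differ only in an ending like _2 or _b are one class to them, and where a whole thing is asked for, a point or a joint stands for the part that bears it (a point fixed in the world has none). Each returns a list of dicts, best first, with "confidence" (0 to 1); they miss things now and then, are a little off and sometimes report something else, mostly with a low value. They report only what shows in the picture. A call takes as long as a camera call. They do not tell look-alikes from the thing itself.
- bot.masks_of(camera, thing): "pixels" (480x640 bool, what is visible of it) and "extent" ([left, top, right, bottom] in pixels, round what is visible of it).
- bot.mark_of(camera, thing): "uv" ([column, row] in pixels: a listed point, or the origin of a listed thing).
The state is a dict: "time": time; "q": joint angles; "qd": joint speeds; "joint_efforts": joint torques, N m; "ee_pos": TCP position; "tcp_rot": TCP orientation; "wrist_force": force on the tool from outside, world axes, zero at the start; "torque": the same for the moment, N m; "opening": finger opening in m.
Only numpy, scipy, OpenCV 4.12 (cv2) and the standard library are available. Lean on these libraries where they do the work, as an engineer would, in place of code of your own. Each camera call takes 0.05 s, during which the arm holds its last target. There are 200 camera calls.

### The job

Take the square capped cartridge that stands on the blue pad and seat it fully down in the square pocket of the holding block, cap still on, so that it cannot turn. Then get its cap off: nobody knows whether its thread is left- or right-handed, so try both ways until it loosens, lift the cap straight off and finish while holding it in the gripper, upright and still, a few centimetres clear above the cartridge, which stays seated. Leave the other cartridge on the yellow pad and the things lying around alone.

Things in the scene. Friction and masses are not known exactly. Their poses are not given: they have to be found in the camera images.
- cartridge_1: loose square aluminium cartridge, 44x44 mm from above, body 50 mm tall (82 mm with its cap on), 0.22 kg; inside the cap a neck stands 24 mm above the body. Origin: centre of the underside; z up, x and y square to the flat flanks, which can be gripped. Both cartridges look alike but their caps have opposite thread hands; either may stand on either pad
- cap_1: round black cap of cartridge_1, 40 mm diameter, 32 mm tall, 0.06 kg, white line on top along its +x. Origin: centre of its lower rim, on the body's top; z up. Easy quick thread, hand unknown: 45 to 125 deg (best 1.2 rad) the right way frees it, without rising; the wrong way it stops hard within 10 deg and fingers slip. Not freed, it lifts 1.5 mm, then pulls the cartridge up
- cartridge_2: loose square aluminium cartridge, 44x44 mm from above, body 50 mm tall (82 mm with its cap on), 0.22 kg; inside the cap a neck stands 24 mm above the body. Origin: centre of the underside; z up, x and y square to the flat flanks, which can be gripped. Both cartridges look alike but their caps have opposite thread hands; either may stand on either pad
- cap_2: round black cap of cartridge_2, 40 mm diameter, 32 mm tall, 0.06 kg, white line on top along its +x. Origin: centre of its lower rim, on the body's top; z up. Easy quick thread, hand unknown: 45 to 125 deg (best 1.2 rad) the right way frees it, without rising; the wrong way it stops hard within 10 deg and fingers slip. Not freed, it lifts 1.5 mm, then pulls the cartridge up
- block: dark steel block fixed to the worktop, 90 mm (its x) by 160 mm (its y) by 18 mm tall; origin at the centre of its underside. Two pockets 14 mm deep with 2 mm chamfers: a square one, 48x48 mm, centred 37 mm to its +y, sides along its x and y (2 mm play each side, any quarter turn fits), and a round one, 54 mm diameter, 37 mm to its -y, into which no cartridge fits
- pocket (a point): centre of the floor of the square pocket, 4 mm above the worktop and 14 mm below the block's top; axes are the block's. Note for the arm: a thin gantry rail runs along y overhead, 0.58 m ahead of the robot and 0.55 m above the worktop; all the work lies on the robot's side of it and is best done with low lifts (under 0.1 m)
- pad_blue: thin blue square pad fixed on the worktop, 90x90x3 mm; origin at the centre of its underside. One cartridge stands near its middle: the one to open
- pad_yellow: thin yellow square pad fixed on the worktop, 90x90x3 mm; origin at the centre of its underside. The cartridge near its middle is to be left alone
- tape_roll: bystander: roll of cream masking tape lying flat, 96 mm diameter, 24 mm tall; origin at the underside's centre
- nozzle_1: bystander: copper welding nozzle standing upright, 24 mm diameter, 32 mm tall; origin at the underside's centre
- lens_case_1: bystander: round white and blue lens case, 47 mm diameter, 17 mm tall; origin at the underside's centre
- pliers: bystander: pliers with red handles lying flat, 153x50x13 mm; origin at the underside's centre
There are look-alikes about, which are no part of the job. What is shaped like the cartridge_1 but pink is not meant. Leave any red look-alike of the cartridge_2 alone.

How it is judged:
By the outcome, as a careful person would: the job done as asked, in the order asked, and still so for the second after the job is handed in, while the arm keeps its last pose, push and grip.
It also fails if it takes over 58 s, if anything falls off the work surface, if the arm or the gripper's body presses on something with over 40 N, if the wrist force passes 120 N, or if a joint passes its speed limit or range.

## Working session

There is one attempt and no reset: what is moved stays moved. The work goes in short steps, Python scripts to look and compute and a shell command to move; the robot and the scene stay as the last step left them, time stands still between calls to the robot, and variables do not carry over. Pictures are saved under pics/ and viewed, about 8 in all and at most 12, crops included, and the job is handed in when it is done.

```bash
mkdir -p pics; ls; python3 - <<'E'
from workcell import bot
import cv2,numpy as np
o=bot.get_obs();print({k:np.round(v,3).tolist() for k,v in o.items()})
for c in("top","side"):
    im=bot.camera(c);cv2.imwrite(f"pics/{c}0.png",im[:,:,::-1])
    k=bot.get_calibration(c);print(c,np.round(k["intrinsics"],1).tolist(),np.round(k["D"],3),np.round(k["pose"],3).tolist())
    for t in("cartridge_1","cap_1","block","pocket","pad_blue","pad_yellow"):
        print(t,[(np.round(m["uv"],1).tolist(),round(m["confidence"],2)) for m in bot.mark_of(c,t)])
E
```

```text
pics
{'time': 0.0, 'q': [-67.265, 5.011, 10.033, 95.101, 0.001, 89.999], 'qd': [-0.002, -0.037, -0.088, -0.013, -0.026, -0.061], 'joint_efforts': [-0.002, -52.038, 46.481, 0.016, -0.0, 0.0], 'ee_pos': [0.212, -0.507, 0.208], 'tcp_rot': [-179.921, -0.001, 22.736], 'wrist_force': [0.026, -0.228, 0.262], 'torque': [-0.003, -0.033, 0.019], 'opening': 0.086}
top [[584.7, 0.0, 320.4], [0.0, 584.7, 238.9], [0.0, 0.0, 1.0]] [0.049 0.    0.    0.    0.   ] [[0.011, -0.979, 0.202, 0.275], [-1.0, -0.011, -0.001, -0.028], [0.004, -0.202, -0.979, 1.318], [0.0, 0.0, 0.0, 1.0]]
cartridge_1 [([473.4, 290.8], 0.57), ([423.2, 294.4], 0.53), ([356.4, 281.1], 0.48)]
cap_1 [([361.7, 278.7], 0.78), ([428.3, 290.6], 0.56), ([422.9, 295.2], 0.22)]
block [([196.9, 280.0], 0.79)]
pocket [([178.2, 271.3], 0.73), ([195.0, 283.9], 0.61), ([358.6, 278.1], 0.5), ([357.7, 280.2], 0.26)]
pad_blue [([356.0, 282.9], 0.87), ([423.1, 295.9], 0.57)]
pad_yellow [([426.2, 289.0], 0.82)]
side [[497.9, 0.0, 317.9], [0.0, 497.9, 236.3], [0.0, 0.0, 1.0]] [-0.126  0.     0.     0.     0.   ] [[-0.87, -0.295, 0.395, 0.081], [-0.493, 0.524, -0.695, 0.769], [-0.002, -0.799, -0.601, 0.763], [0.0, 0.0, 0.0, 1.0]]
cartridge_1 [([413.4, 203.1], 0.94), ([318.4, 239.0], 0.92), ([365.9, 251.5], 0.86), ([401.0, 223.2], 0.67)]
cap_1 [([397.7, 211.7], 0.77), ([367.5, 233.5], 0.51), ([285.5, 351.5], 0.51)]
block [([283.5, 352.1], 0.9), ([278.6, 254.7], 0.59)]
pocket [([271.2, 362.1], 0.68), ([365.4, 256.2], 0.33)]
pad_blue [([366.3, 254.4], 0.67)]
pad_yellow [([397.9, 223.0], 0.55)]
```

View pics/top0.png

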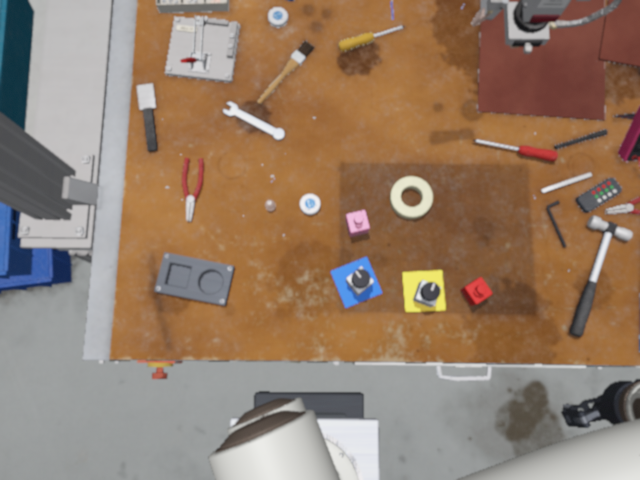

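View pics/side0.png

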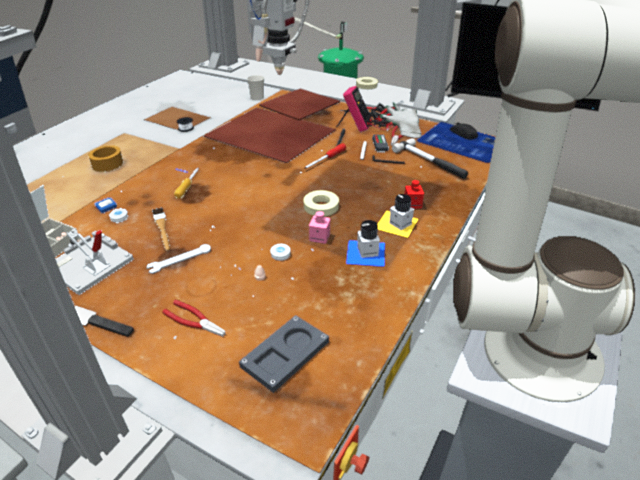

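Top view: the blue pad with a grey, black-capped cartridge is at about (358,280). The yellow pad's cartridge is at (427,292), the pink look-alike at (358,222), the red one at (477,291) and the block at (195,280). The one to open is the one on the blue pad. I'll confirm with a crop and fit models to the masks.

```bash
cat > h.py <<'E'
from workcell import bot
import cv2,numpy as np
from scipy.optimize import minimize
C={c:bot.get_calibration(c) for c in("top","side")}
def proj(c,P):
    k=C[c];T=np.linalg.inv(k["pose"]);r=cv2.Rodrigues(T[:3,:3])[0]
    return cv2.projectPoints(np.float64(P).reshape(-1,3),r,T[:3,3],np.float64(k["intrinsics"]),np.float64(k["D"]))[0][:,0]
def ray(c,uv,z):
    k=C[c];n=cv2.undistortPoints(np.float64([[uv]]),np.float64(k["intrinsics"]),np.float64(k["D"]))[0,0]
    d=k["pose"][:3,:3]@np.r_[n,1];o=k["pose"][:3,3];return o+d*(z-o[2])/d[2]
def box(a,b,z0,z1):return np.array([[x*a/2,y*b/2,z] for x in(-1,1) for y in(-1,1) for z in(z0,z1)])
def cyl(r,z0,z1):
    t=np.linspace(0,2*np.pi,40);return np.array([[r*np.cos(a),r*np.sin(a),z] for a in t for z in(z0,z1)])
def place(P,p):
    c,s=np.cos(p[2]),np.sin(p[2]);return P@np.array([[c,-s,0],[s,c,0],[0,0,1]]).T+[p[0],p[1],0]
S=8
def render(c,parts,p,roi):
    im=np.zeros(((roi[3]-roi[1])*S,(roi[2]-roi[0])*S),np.uint8)
    for P in parts:
        u=(proj(c,place(P,p))-[roi[0]-.5,roi[1]-.5])*S
        cv2.fillConvexPoly(im,cv2.convexHull(np.float32(u)).round().astype(int),255)
    return cv2.resize(im,None,fx=1/S,fy=1/S,interpolation=cv2.INTER_AREA)/255.
def fit(masks,parts,p0):
    rs={c:(max(0,x.min()-12),max(0,y.min()-12),x.max()+12,y.max()+12) for c,m in masks.items() for y,x in [np.nonzero(m)]}
    def cost(v):
        p=p0+v*np.array([.005,.005,.1]);s=0
        for c,m in masks.items():
            r=rs[c];M=m[r[1]:r[3],r[0]:r[2]].astype(float);s+=np.abs(render(c,parts,p,r)-M).sum()/M.sum()
        return s
    best=min((minimize(cost,[0,0,a],method="Nelder-Mead",options=dict(xatol=.01,fatol=1e-5,initial_simplex=np.array([[0,0,a],[1,0,a],[0,1,a],[0,0,a+1.5]]))) for a in(-6,-3,0,3,6)),key=lambda r:r.fun)
    return p0+best.x*np.array([.005,.005,.1]),best.fun
E
python3 - <<'E'
from h import *
ims={c:bot.camera(c) for c in C}
out=[]
blk=[box(.09,.16,0,.018)];car=[box(.044,.044,.003,.053),cyl(.02,.053,.085)];pad=[box(.09,.09,0,.003)]
for c,r in(("top",(330,250,450,320)),("side",(340,180,430,270))):
    out.append(cv2.resize(ims[c][r[1]:r[3],r[0]:r[2]],(400,300),interpolation=cv2.INTER_CUBIC))
for c,r in(("top",(145,240,245,315)),("side",(230,310,340,395))):
    out.append(cv2.resize(ims[c][r[1]:r[3],r[0]:r[2]],(400,300),interpolation=cv2.INTER_CUBIC))
cv2.imwrite("pics/crop1.png",np.vstack([np.hstack(out[:2]),np.hstack(out[2:])])[:,:,::-1])
M={}
for n in("cartridge_1","block","cap_1"):
    for c in C:
        L=bot.masks_of(c,n);print(n,c,[(np.round(m["extent"]).tolist(),round(m["confidence"],2),int(m["pixels"].sum())) for m in L])
        M[n,c]=L
import pickle;pickle.dump((M,ims),open("m.pkl","wb"))
print(ray("top",(361,276),.085),ray("top",(196,280),.018),ray("side",(368,227),.085))
E
```

```text
cartridge_1 top [([346.0, 273.0, 374.0, 292.0], 0.65, 149), ([348.0, 210.0, 370.0, 234.0], 0.61, 538), ([460.0, 275.0, 492.0, 305.0], 0.56, 537), ([411.0, 278.0, 436.0, 309.0], 0.49, 240), ([406.0, 270.0, 446.0, 312.0], 0.2, 1018)]
cartridge_1 side [([389.0, 207.0, 417.0, 226.0], 0.86, 374), ([406.0, 179.0, 423.0, 208.0], 0.71, 361), ([310.0, 208.0, 326.0, 243.0], 0.59, 543), ([268.0, 248.0, 288.0, 265.0], 0.26, 264)]
block top [([156.0, 255.0, 236.0, 306.0], 0.66, 3046), ([387.0, 177.0, 429.0, 221.0], 0.49, 1146)]
block side [([238.0, 313.0, 327.0, 394.0], 0.83, 3603)]
cap_1 top [([419.0, 282.0, 440.0, 302.0], 0.66, 339), ([352.0, 268.0, 371.0, 289.0], 0.57, 301)]
cap_1 side [([360.0, 220.0, 378.0, 240.0], 0.69, 291), ([393.0, 199.0, 412.0, 215.0], 0.63, 249), ([239.0, 312.0, 328.0, 395.0], 0.36, 3549)]
[ 0.44928963 -0.11707978  0.085     ] [0.44573096 0.24638436 0.018     ] [ 0.44263232 -0.10273682  0.085     ]
```

View pics/crop1.png

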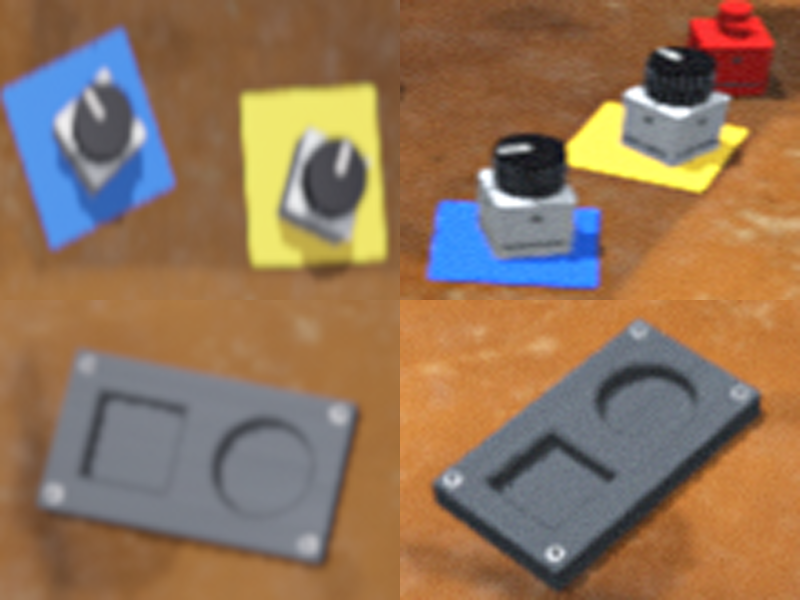

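The crop confirms it: the grey, black-capped cartridge on the blue pad (top 360,278; side 368,240) is the target. Both cartridges have this look, and the pink and red ones have coloured bodies. The square pocket is at the left end (+y) of the block, near (178,275) in the top view.

```bash
python3 - <<'E'
from h import *
import pickle;M,ims=pickle.load(open("m.pkl","rb"))
def seg(c,r,smax):
    h=cv2.cvtColor(ims[c],cv2.COLOR_RGB2HSV).astype(int);m=np.zeros((480,640),np.uint8)
    sub=ims[c].astype(int);ch=sub.max(2)-sub.min(2)
    q=((ch<smax))[r[1]:r[3],r[0]:r[2]].astype(np.uint8)
    n,l,s,_=cv2.connectedComponentsWithStats(q,connectivity=4);q=(l==1+s[1:,4].argmax())
    q=cv2.morphologyEx(q.astype(np.uint8),cv2.MORPH_CLOSE,np.ones((3,3)))
    m[r[1]:r[3],r[0]:r[2]]=q;return m>0
blk=[box(.09,.16,0,.018)];car=[box(.044,.044,.003,.053),cyl(.02,.053,.085)]
vis={}
for nm,parts,rr,p0 in(("car",car,{"top":(335,258,385,310),"side":(345,210,395,268)},np.array([.446,-.11,0])),("blk",blk,{"top":(145,240,245,315),"side":(230,305,340,400)},np.array([.445,.246,0]))):
    for sm in(40,55):
        ms={c:seg(c,rr[c],sm) for c in C}
        for sel in(("top",),("side",),("top","side")):
            p,f=fit({c:ms[c] for c in sel},parts,p0);a=np.degrees(p[2])
            if nm=="car":a=(a+45)%90-45
            print(nm,sm,sel,np.round(p[:2]*1000,1),round(a,1),round(f,3),[int(ms[c].sum()) for c in sel])
    if nm=="blk":
        for sel in(("top",),("side",),("top","side")):
            p,f=fit({c:M["block",c][0]["pixels"] for c in sel},parts,p0);print("net",sel,np.round(p[:2]*1000,1),round(np.degrees(p[2]),1),round(f,3))
E
```

```text
car 40 ('top',) [ 447.2 -116.5] 39.7 0.158 [424]
car 40 ('side',) [ 446.6 -117.3] 32.5 0.106 [676]
car 40 ('top', 'side') [ 447.1 -117. ] 38.3 0.272 [424, 676]
car 55 ('top',) [ 446.5 -116.7] 38.3 0.101 [450]
car 55 ('side',) [ 446.2 -117.5] 35.0 0.087 [698]
car 55 ('top', 'side') [ 446.6 -116.7] 38.6 0.191 [450, 698]
blk 40 ('top',) [449.7 252.5] -10.6 0.026 [3048]
blk 40 ('side',) [449.2 252.1] -10.6 0.022 [3497]
blk 40 ('top', 'side') [449.4 252.2] -10.5 0.05 [3048, 3497]
blk 55 ('top',) [449.4 252.3] -10.3 0.046 [3139]
blk 55 ('side',) [449.4 252.2] -10.7 0.025 [3554]
blk 55 ('top', 'side') [449.4 252.2] -10.6 0.072 [3139, 3554]
net ('top',) [450.4 251.6] -10.7 0.025
net ('side',) [449.9 252.4] -10.7 0.028
net ('top', 'side') [450.1 251.8] -10.7 0.055
```

```bash
cat > go.py <<'E'
# usage: go.py x y z(mm) yaw : remaining shift in tool cm (now), yaw to go, rows needed
import sys,numpy as np
from scipy.spatial.transform import Rotation as R
from workcell import bot
o=bot.get_obs();t=np.array(list(map(float,sys.argv[1:4])))/1000;yaw=float(sys.argv[4])
Q=R.from_euler("xyz",o["tcp_rot"],degrees=True);G=R.from_euler("xyz",[180,0,yaw],degrees=True)
d=Q.inv().apply(t-o["ee_pos"])*100;rv=(Q.inv()*G).as_rotvec()
print("t",round(o["time"],2),"ee",np.round(np.array(o["ee_pos"])*1000,1),"rot",np.round(o["tcp_rot"],1),"q",np.round(o["q"],0),"F",np.round(o["wrist_force"],1),"Tq",np.round(o["torque"],2),"open",round(o["opening"]*1000,1))
print("shift cm",np.round(d,2),"rotvec",np.round(rv,3),"n",round(np.linalg.norm(d)/4.17,1),round(np.linalg.norm(rv)/.125,1))
d2=G.inv().apply(t-o["ee_pos"])*100;print("shift cm in goal axes",np.round(d2,2))
E
python3 go.py 446.5 -117 130 37
```

```text
t 1.1 ee [ 212.6 -507.3  208.6] rot [180.    0.   22.7] q [-67.   5.  10.  95.  -0.  90.] F [-0.6  0.1 -0.2] Tq [-0.01 -0.02  0.03] open 85.4
shift cm [ 36.66 -26.96   7.86] rotvec [ 0.     0.    -0.249] n 11.1 2.0
shift cm in goal axes [ 42.17 -17.09   7.86]
```

```bash
python3 -m pendant '[[[0,0,0,0,0,-0.12,100],[0,0,0,0,0,-0.12,100],[3.3,-1.4,0,0,0,0,100],[3.3,-1.4,0,0,0,0,100],[3.3,-1.4,0,0,0,0,100]]]'; python3 go.py 446.5 -117 130 37
```

```text
time: 1.52
ee_pos: [0.2649, -0.4159, 0.2064]
tcp_rot: [-179.9, 0.0, 36.9]
wrist_force: [1.4, -0.0, -0.1]
opening: 0.0854
t 1.52 ee [ 264.9 -415.9  206.4] rot [-179.9    0.    36.9] q [-57.  -3.   2.  95.  -0.  86.] F [ 1.4 -0.  -0.1] Tq [ 0.04 -0.05  0.  ] open 85.4
shift cm [ 32.48 -12.98   7.63] rotvec [-0.002  0.001 -0.002] n 8.6 0.0
shift cm in goal axes [ 32.49 -12.94   7.64]
```

```bash
python3 -m pendant '[[[4,-1.6,0,0,0,0,100],[4,-1.6,0,0,0,0,100],[4,-1.6,0,0,0,0,100],[4,-1.6,0,0,0,0,100],[4,-1.6,0,0,0,0,100]]]'>/dev/null;  python3 -m pendant '[[[4,-1.6,1,0,0,0,100],[4,-1.6,1,0,0,0,100],[0,0,0,0,0,-0.12,100],[0,0,0,0,0,-0.12,100],[0,0,0,0,0,-0.12,100]]]' >/dev/null; python3 -m pendant '[[[0,0,0,0,0,-0.12,100],[0,0,0,0,0,-0.12,100],[0,0,0,0,0,-0.12,100],[0,0,0,0,0,-0.12,100],[0,0,0,0,0,-0.12,100]]]' >/dev/null; python3 -m pendant '[[[0,0,0,0,0,-0.12,100],[0,0,0,0,0,-0.12,100],[0,0,0,0,0,-0.12,100],[0,0,0,0,0,-0.12,100],[0,0,0,0,0,-0.12,100]]]'>/dev/null; python3 go.py 446.5 -117 130 127
```

```text
t 3.18 ee [ 418.5 -155.9  188.7] rot [179.8   0.2 129.3] q [-20. -10.  -6.  93.   0.  30.] F [-0.4 -0.5 -0.2] Tq [-0.02 -0.05  0.01] open 85.6
shift cm [1.25 4.61 5.88] rotvec [0.003 0.003 0.041] n 1.8 0.3
shift cm in goal axes [1.42 4.58 5.87]
```

```bash
python3 -m pendant '[[[0.5,1.5,2,0,0,0.04,100],[0.5,1.5,2,0,0,0,100],[0.4,1.5,2,0,0,0,100],[0,0,0,0,0,0,100]]]'; python3 go.py 446.5 -117 20 127
```

```text
time: 3.52
ee_pos: [0.447, -0.1168, 0.1285]
tcp_rot: [179.7, 0.4, 127.6]
wrist_force: [-0.3, -0.6, -0.4]
opening: 0.0856
t 3.52 ee [ 447.  -116.8  128.5] rot [179.7   0.4 127.6] q [-15.  -8. -12.  86.   0.  38.] F [-0.3 -0.6 -0.4] Tq [-0.02  0.03 -0.04] open 85.6
shift cm [ 0.09 -0.11 10.85] rotvec [0.006 0.007 0.011] n 2.6 0.1
shift cm in goal axes [ 0.02 -0.05 10.85]
```

```bash
python3 -m pendant '[[[0,0,3,0,0,0,100],[0,0,3,0,0,0,100],[0,0,2.5,0,0,0,100],[0,0,1.5,0,0,0,100],[0,0,0.5,0,0,0,100]]]'; python3 go.py 446.5 -117 20 127;python3 - <<'E'
from h import *
out=[]
for c,r in(("top",(320,240,400,320)),("side",(325,190,405,270))):
    out.append(cv2.resize(bot.camera(c)[r[1]:r[3],r[0]:r[2]],(400,400),interpolation=cv2.INTER_CUBIC))
cv2.imwrite("pics/grasp.png",np.hstack(out)[:,:,::-1])
E
```

```text
time: 3.93
ee_pos: [0.4493, -0.118, 0.0242]
tcp_rot: [179.5, 0.7, 127.8]
wrist_force: [0.2, 0.4, 0.5]
opening: 0.0851
t 3.93 ee [ 449.3 -118.    24.2] rot [179.5   0.7 127.8] q [-15.  -7. -22.  74.  -0.  37.] F [0.2 0.4 0.5] Tq [ 0.01 -0.01  0.02] open 85.1
shift cm [ 0.26 -0.16  0.41] rotvec [0.008 0.012 0.014] n 0.1 0.2
shift cm in goal axes [ 0.25 -0.16  0.42]
```

View pics/grasp.png

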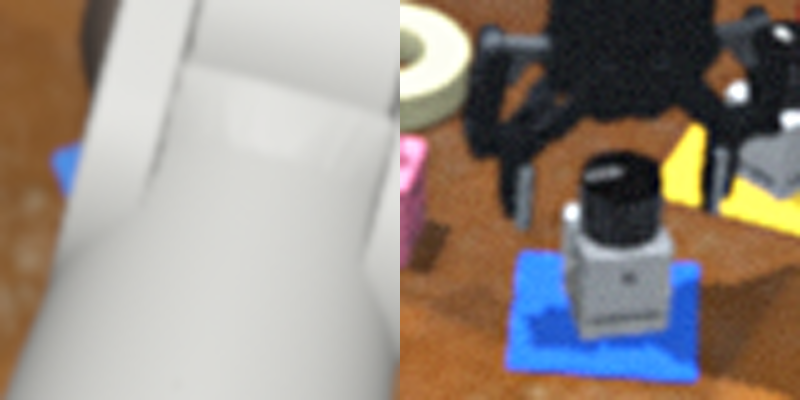

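```bash
python3 - <<'E'
from h import *
from scipy.spatial.transform import Rotation as R
o=bot.get_obs();Q=R.from_euler("xyz",o["tcp_rot"],degrees=True)
for b in(0,-.013,-.025,-.035):
  P=[Q.apply([0,y,b])+o["ee_pos"] for y in(-.0425,0,.0425)]
  print(b,((proj("side",P)-[325,190])*5).round(0).tolist())
print("cart axis z 3,53,85",((proj("side",[[.4465,-.117,z] for z in(.003,.053,.085)])-[325,190])*5).round().tolist())
E
```

```text
0 [[293.0, 257.0], [208.0, 264.0], [122.0, 271.0]]
-0.013 [[295.0, 236.0], [210.0, 243.0], [123.0, 250.0]]
-0.025 [[297.0, 216.0], [211.0, 223.0], [124.0, 230.0]]
-0.035 [[299.0, 199.0], [213.0, 206.0], [125.0, 213.0]]
cart axis z 3,53,85 [[210.0, 304.0], [216.0, 222.0], [220.0, 167.0]]
```

```bash
python3 -m pendant '[[[0.25,-0.15,0.3,0.008,0.012,0.01,100],[0,0,0.15,0,0,0,100],[0,0,0,0,0,0,40],[0,0,0,0,0,0,40],[0,0,0,0,0,0,40]]]' 40 >/dev/null; python3 -m pendant '[[[0,0,0,0,0,0,40],[0,0,0,0,0,0,40],[0,0,0,0,0,0,40],[0,0,0,0,0,0,40]]]'; python3 go.py 446.5 -117 20 127;python3 - <<'E'
from h import *
out=[]
for c,r in(("side",(325,190,405,270)),):
    out.append(cv2.resize(bot.camera(c)[r[1]:r[3],r[0]:r[2]],(500,500),interpolation=cv2.INTER_CUBIC))
cv2.imwrite("pics/grasp2.png",np.hstack(out)[:,:,::-1])
E
```

```text
time: 4.78
ee_pos: [0.45, -0.1187, 0.0275]
tcp_rot: [179.7, 0.4, 127.1]
wrist_force: [-0.4, -0.9, -0.1]
opening: 0.0414
t 4.78 ee [ 450.  -118.7   27.5] rot [179.7   0.4 127.1] q [-15.  -7. -22.  75.  -0.  38.] F [-0.4 -0.9 -0.1] Tq [-0.14  0.02 -0.03] open 41.4
shift cm [ 0.35 -0.18  0.74] rotvec [0.005 0.006 0.002] n 0.2 0.1
shift cm in goal axes [ 0.34 -0.17  0.75]
```

View pics/grasp2.png

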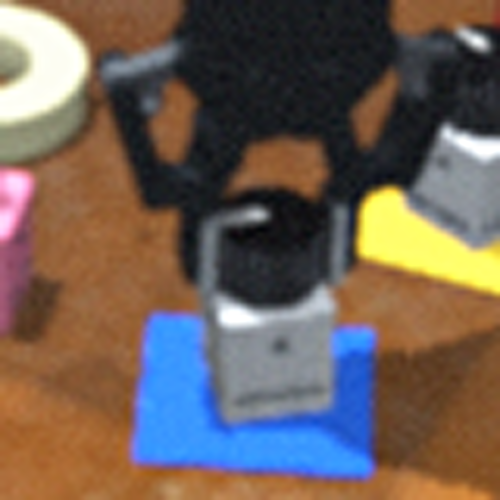

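```bash
python3 -m pendant '[[[0,0,0,0,0,0,100],[0,0,0,0,0,0,100],[0,0,0,0,0,0,100]]]'; python3 -m pendant '[[[0,0,0,0,0,0,100],[0,0,0,0,0,0,100],[0,0,0,0,0,0,100]]]'; python3 go.py 446.5 -117 20 127
```

```text
time: 5.08
ee_pos: [0.4501, -0.1186, 0.0275]
tcp_rot: [179.7, 0.4, 127.1]
wrist_force: [-0.5, -0.9, -0.5]
opening: 0.076
time: 5.33
ee_pos: [0.4503, -0.1185, 0.0276]
tcp_rot: [179.7, 0.4, 127.1]
wrist_force: [-0.3, -0.2, 0.7]
opening: 0.0852
t 5.33 ee [ 450.3 -118.5   27.6] rot [179.7   0.4 127.1] q [-15.  -7. -21.  75.   0.  38.] F [-0.3 -0.2  0.7] Tq [0.04 0.04 0.04] open 85.2
shift cm [ 0.35 -0.22  0.76] rotvec [0.005 0.006 0.003] n 0.2 0.1
shift cm in goal axes [ 0.35 -0.21  0.76]
```

```bash
python3 -m pendant '[[[0.35,-0.2,0.4,0.005,0.006,0,100],[0,0,0.4,0,0,0,100],[0,0,0,0,0,0,100],[0,0,0,0,0,0,100]]]'; python3 go.py 446.5 -117 20 127
```

```text
time: 5.67
ee_pos: [0.4462, -0.1167, 0.0186]
tcp_rot: [-180.0, -0.0, 127.1]
wrist_force: [-0.7, 0.4, 0.5]
opening: 0.0851
t 5.67 ee [ 446.2 -116.7   18.6] rot [-180.    -0.   127.1] q [-15.  -7. -22.  74.   0.  38.] F [-0.7  0.4  0.5] Tq [ 0.04 -0.01 -0.03] open 85.1
shift cm [-0.05  0.01 -0.14] rotvec [-0.    -0.     0.003] n 0.0 0.0
shift cm in goal axes [-0.05  0.01 -0.14]
```

```bash
python3 -m pendant '[[[0,0,0,0,0,0,40],[0,0,0,0,0,0,40],[0,0,0,0,0,0,40],[0,0,0,0,0,0,40],[0,0,0,0,0,0,40]]]' 40;  python3 -m pendant '[[[0,0,0,0,0,0,30],[0,0,0,0,0,0,30]]]'; python3 go.py 446.5 -117 20 127;python3 - <<'E'
from h import *
im=bot.camera("side");np.save("g3.npy",im);r=(335,180,395,270)
cv2.imwrite("pics/grasp3.png",cv2.resize(im[r[1]:r[3],r[0]:r[2]],(400,600),interpolation=cv2.INTER_CUBIC)[:,:,::-1])
from scipy.spatial.transform import Rotation as R
o=bot.get_obs();Q=R.from_euler("xyz",o["tcp_rot"],degrees=True)
for b in(0,-.005,-.019,-.073):
  P=[Q.apply([0,y,b])+o["ee_pos"] for y in(-.022,.022)]
  print(b,((proj("side",P)-[335,180])*6.667).round(0).tolist())
E
```

```text
time: 6.08
ee_pos: [0.4461, -0.1167, 0.0189]
tcp_rot: [-180.0, -0.0, 127.2]
wrist_force: [-0.1, -0.1, -2.4]
opening: 0.0429
time: 6.25
ee_pos: [0.446, -0.1167, 0.0188]
tcp_rot: [-180.0, -0.0, 127.1]
wrist_force: [-0.4, -0.2, 0.4]
opening: 0.043
t 6.25 ee [ 446.  -116.7   18.8] rot [-180.    -0.   127.1] q [-15.  -7. -22.  74.   0.  38.] F [-0.4 -0.2  0.4] Tq [ 0.02  0.02 -0.02] open 43.0
shift cm [-0.05  0.02 -0.12] rotvec [-0.    -0.001  0.003] n 0.0 0.0
shift cm in goal axes [-0.05  0.02 -0.12]
0 [[276.0, 433.0], [158.0, 444.0]]
-0.005 [[277.0, 423.0], [158.0, 433.0]]
-0.019 [[280.0, 392.0], [160.0, 402.0]]
-0.073 [[290.0, 270.0], [167.0, 279.0]]
```

View pics/grasp3.png

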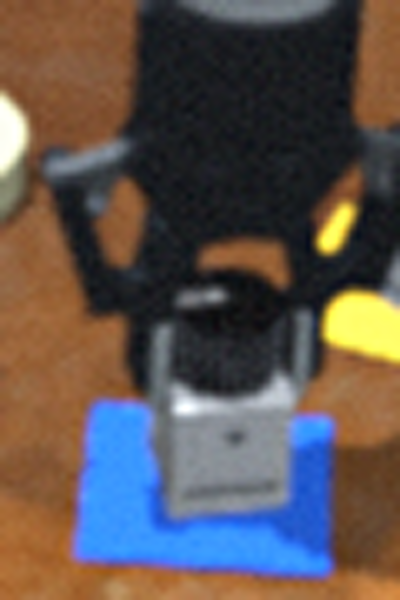

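```bash
python3 -m pendant '[[[0,0,0,0,0,0,25],[0,0,-1,0,0,0,25],[0,0,-1.5,0,0,0,25],[0,0,-1.5,0,0,0,25],[0,0,-1,0,0,0,25]]]' 70; python3 go.py 456.4 288.4 70 169.4
```

```text
time: 6.72
ee_pos: [0.4437, -0.1161, 0.0689]
tcp_rot: [-179.8, -0.3, 127.1]
wrist_force: [1.0, 0.2, -2.3]
opening: 0.042
t 6.72 ee [ 443.7 -116.1   68.9] rot [-179.8   -0.3  127.1] q [-15.  -8. -18.  80.   0.  38.] F [ 1.   0.2 -2.3] Tq [-0.02 -0.11  0.04] open 42.0
shift cm [31.47 25.43 -0.04] rotvec [-0.002 -0.007 -0.737] n 9.7 5.9
shift cm in goal axes [ 6.19 39.99 -0.11]
```

```bash
python3 -m pendant '[[[1,1,0,0,0,-0.12,25],[1,1,0,0,0,-0.12,25],[1,1,0,0,0,-0.12,25],[1,1,0,0,0,-0.12,25],[1,1,0,0,0,-0.12,25]]]' ; python3 go.py 456.4 288.4 70 169.4
```

```text
time: 7.13
ee_pos: [0.4383, -0.0469, 0.0741]
tcp_rot: [-180.0, -0.1, 162.5]
wrist_force: [-1.0, 0.5, -3.5]
opening: 0.0419
t 7.13 ee [438.3 -46.9  74.1] rot [-1.800e+02 -1.000e-01  1.625e+02] q [ -6. -10. -20.  81.  -0.  11.] F [-1.   0.5 -3.5] Tq [ 0.03  0.   -0.02] open 41.9
shift cm [ 8.37 32.52  0.41] rotvec [-0.    -0.002 -0.121] n 8.1 1.0
shift cm in goal axes [ 4.39 33.29  0.41]
```

```bash
python3 -m pendant '[[[0,0,0,0,0,-0.12,25],[0.5,3.8,0,0,0,0,25],[0.5,3.8,0,0,0,0,25],[0.5,3.8,0,0,0,0,25],[0.5,3.8,0,0,0,0,25]]]' ; python3 -m pendant '[[[0.5,3.5,0,0,0,0,25],[0.5,3.5,0,0,0,0,25],[0.5,3.5,0,0,0,0,25],[0,2,0,0,0,0,25],[0,0,0,0,0,0,25]]]' ;python3 go.py 456.4 288.4 50 169.4
```

```text
time: 7.55
ee_pos: [0.4439, 0.1071, 0.0765]
tcp_rot: [-179.9, 0.0, 170.0]
wrist_force: [1.2, -0.1, -2.7]
opening: 0.0421
time: 7.97
ee_pos: [0.4495, 0.2455, 0.0782]
tcp_rot: [179.9, 0.1, 170.3]
wrist_force: [-0.4, -0.1, -3.9]
opening: 0.0422
t 7.97 ee [449.5 245.5  78.2] rot [1.799e+02 1.000e-01 1.703e+02] q [ 29.  -1. -10.  80.   0.  38.] F [-0.4 -0.1 -3.9] Tq [-0.    0.03 -0.02] open 42.2
shift cm [0.04 4.34 2.83] rotvec [0.002 0.002 0.016] n 1.2 0.1
shift cm in goal axes [0.11 4.34 2.82]
```

```bash
python3 -m pendant '[[[0,2,0.8,0,0,0.015,25],[0.1,2,0.8,0,0,0,25],[0,0.3,0.8,0,0,0,25],[0,0,0,0,0,0,25]]]' ;python3 go.py 456.4 288.4 50 169.4; python3 - <<'E'
from h import *
im=bot.camera("side");r=(220,280,320,400)
np.save("s4.npy",im)
cv2.imwrite("pics/pock.png",cv2.resize(im[r[1]:r[3],r[0]:r[2]],(500,600),interpolation=cv2.INTER_CUBIC)[:,:,::-1])
a=np.radians(-10.6);p=np.array([.4564,.2884,a])
o=bot.get_obs();p2=np.r_[o["ee_pos"][:2],a]
z=o["ee_pos"][2]-.0158
print("pocket rim",((proj("side",place(box(.048,.048,.018,.018)[::2],p))-r[:2])*5).round().tolist())
print("body bottom",((proj("side",place(box(.044,.044,z,z)[::2],p2))-r[:2])*5).round().tolist())
print("body top",((proj("side",place(box(.044,.044,z+.05,z+.05)[::2],p2))-r[:2])*5).round().tolist())
E
```

```text
time: 8.3
ee_pos: [0.4559, 0.2906, 0.0545]
tcp_rot: [180.0, 0.1, 169.6]
wrist_force: [0.0, -0.7, -3.0]
opening: 0.0416
t 8.3 ee [455.9 290.6  54.5] rot [1.800e+02 1.000e-01 1.696e+02] q [33.  3. -9. 78. -0. 43.] F [ 0.  -0.7 -3. ] Tq [-0.02  0.01 -0.03] open 41.6
shift cm [-0.09 -0.21  0.45] rotvec [0.001 0.002 0.004] n 0.1 0.0
shift cm in goal axes [-0.09 -0.21  0.45]
pocket rim [[345.0, 393.0], [257.0, 472.0], [254.0, 330.0], [165.0, 404.0]]
body bottom [[333.0, 361.0], [251.0, 433.0], [249.0, 302.0], [166.0, 371.0]]
body top [[328.0, 270.0], [242.0, 342.0], [240.0, 212.0], [154.0, 280.0]]
```

View pics/pock.png

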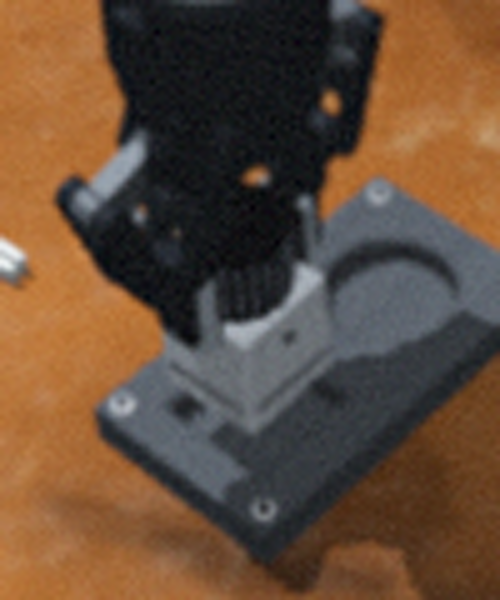

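The cartridge's near bottom corner is at (248,432) in the crop, against (251,433) predicted, so it's held square and nearly centred over the pocket. Next I'll lower it in steps.

```bash
python3 -m pendant '[[[-0.1,-0.2,0.5,0,0,0.004,25],[0,0,0.5,0,0,0,25],[0,0,0.5,0,0,0,25],[0,0,0.3,0,0,0,25],[0,0,0,0,0,0,25]]]' ;python3 go.py 456.4 288.4 20 169.4
```

```text
time: 8.77
ee_pos: [0.4574, 0.2845, 0.0373]
tcp_rot: [179.9, 0.2, 169.1]
wrist_force: [-0.8, 0.3, -2.7]
opening: 0.0418
t 8.77 ee [457.4 284.5  37.3] rot [179.9   0.2 169.1] q [ 32.   3. -11.  76.  -0.  43.] F [-0.8  0.3 -2.7] Tq [-0.    0.01 -0.02] open 41.8
shift cm [0.17 0.36 1.73] rotvec [ 0.001  0.003 -0.005] n 0.4 0.0
shift cm in goal axes [0.17 0.36 1.73]
```

```bash
python3 -m pendant '[[[0.15,0.35,0,0,0,-0.005,25],[0,0,0,0,0,0,25],[0,0,0,0,0,0,25]]]' ;python3 go.py 456.4 288.4 20 169.4
```

```text
time: 9.02
ee_pos: [0.4566, 0.2879, 0.0375]
tcp_rot: [179.9, 0.2, 169.4]
wrist_force: [-0.2, -0.1, -2.6]
opening: 0.0418
t 9.02 ee [456.6 287.9  37.5] rot [179.9   0.2 169.4] q [ 32.   4. -10.  76.  -0.  43.] F [-0.2 -0.1 -2.6] Tq [ 0.01 -0.01  0.03] open 41.8
shift cm [0.03 0.04 1.75] rotvec [ 0.001  0.003 -0.   ] n 0.4 0.0
shift cm in goal axes [0.03 0.04 1.75]
```

```bash
python3 -m pendant '[[[0,0,0.3,0,0,0,25],[0,0,0.3,0,0,0,25],[0,0,0.3,0,0,0,25],[0,0,0,0,0,0,25]]]' ;python3 go.py 456.4 288.4 20 169.4; 
```

```text
time: 9.35
ee_pos: [0.4568, 0.2883, 0.0282]
tcp_rot: [179.9, 0.2, 169.4]
wrist_force: [0.2, -0.1, -2.3]
opening: 0.0418
t 9.35 ee [456.8 288.3  28.2] rot [179.9   0.2 169.4] q [ 32.   4. -11.  75.  -0.  43.] F [ 0.2 -0.1 -2.3] Tq [ 0.01 -0.01 -0.  ] open 41.8
shift cm [0.05 0.   0.82] rotvec [0.002 0.004 0.   ] n 0.2 0.0
shift cm in goal axes [0.05 0.01 0.82]
```

```bash
python3 -m pendant '[[[0.05,0,0.3,0.002,0.004,0,25],[0,0,0.3,0,0,0,25],[0,0,0,0,0,0,25]]]'; python3 -m pendant '[[[0,0,0.2,0,0,0,25],[0,0,0.2,0,0,0,25],[0,0,0,0,0,0,25]]]';python3 go.py 456.4 288.4 20 169.4; 
```

```text
time: 9.6
ee_pos: [0.4562, 0.2884, 0.0213]
tcp_rot: [-180.0, -0.0, 169.4]
wrist_force: [-0.2, -0.6, -2.9]
opening: 0.0421
time: 9.85
ee_pos: [0.4565, 0.2885, 0.0207]
tcp_rot: [180.0, 0.1, 169.4]
wrist_force: [0.3, -0.8, -3.3]
opening: 0.0421
t 9.85 ee [456.5 288.5  20.7] rot [1.800e+02 1.000e-01 1.694e+02] q [ 32.   4. -12.  74.  -0.  43.] F [ 0.3 -0.8 -3.3] Tq [-0.24  0.1  -0.02] open 42.1
shift cm [ 0.01 -0.02  0.07] rotvec [0.001 0.001 0.   ] n 0.0 0.0
shift cm in goal axes [ 0.01 -0.02  0.07]
```

```bash
python3 -m pendant '[[[0,0,0.6,0,0,0,25]]]'; python3 -m pendant '[[[0,0,0,0,0,0,60],[0,0,0,0,0,0,100],[0,0,0,0,0,0,100],[0,0,0,0,0,0,100],[0,0,0,0,0,0,100]]]';python3 go.py 456.4 288.4 55 169.4
```

```text
time: 9.93
ee_pos: [0.4572, 0.2887, 0.0197]
tcp_rot: [179.8, 0.2, 169.4]
wrist_force: [-28.6, -18.1, 87.5]
opening: 0.0419
time: 10.35
ee_pos: [0.459, 0.2899, 0.023]
tcp_rot: [179.6, 0.5, 169.4]
wrist_force: [-0.5, 0.3, -0.3]
opening: 0.0858
t 10.35 ee [459.  289.9  23. ] rot [179.6   0.5 169.4] q [ 32.   4. -12.  74.  -0.  43.] F [-0.5  0.3 -0.3] Tq [0.04 0.02 0.01] open 85.8
shift cm [ 0.2  -0.17 -3.2 ] rotvec [0.007 0.009 0.   ] n 0.8 0.1
shift cm in goal axes [ 0.23 -0.19 -3.2 ]
```

```bash
python3 -m pendant '[[[0.2,-0.15,-1,0.007,0.009,0,100],[0,0,-1,0,0,0,100],[0,0,-0.9,0,0,0,100],[0,0,0,0,0,0,100],[0,0,0,0,0,0,100]]]';python3 go.py 456.4 288.4 52 169.4;python3 - <<'E'
from h import *
im=bot.camera("side");r=(220,280,320,400)
cv2.imwrite("pics/seat.png",cv2.resize(im[r[1]:r[3],r[0]:r[2]],(500,600),interpolation=cv2.INTER_CUBIC)[:,:,::-1])
a=np.radians(-10.6);p=np.array([.4565,.2885,a])
for n,z in(("body at rim",.018),("body top",.054)):print(n,((proj("side",place(box(.044,.044,z,z)[::2],p))-r[:2])*5).round().tolist())
from scipy.spatial.transform import Rotation as R
o=bot.get_obs();Q=R.from_euler("xyz",o["tcp_rot"],degrees=True)
for b in(0,-.013,-.025):print(b,((proj("side",[Q.apply([0,y,b])+o["ee_pos"] for y in(-.0425,.0425)])-r[:2])*5).round(0).tolist())
E
```

```text
time: 10.77
ee_pos: [0.4563, 0.2885, 0.0519]
tcp_rot: [-179.9, -0.1, 169.4]
wrist_force: [-0.3, -0.7, -0.7]
opening: 0.0854
t 10.77 ee [456.3 288.5  51.9] rot [-1.799e+02 -1.000e-01  1.694e+02] q [32.  4. -9. 78.  0. 43.] F [-0.3 -0.7 -0.7] Tq [-0.    0.05  0.03] open 85.4
shift cm [-0.01 -0.01 -0.01] rotvec [-0.001 -0.002  0.   ] n 0.0 0.0
shift cm in goal axes [-0.01 -0.01 -0.01]
body at rim [[338.0, 394.0], [256.0, 465.0], [254.0, 336.0], [173.0, 404.0]]
body top [[334.0, 331.0], [250.0, 403.0], [248.0, 273.0], [164.0, 341.0]]
0 [[328.0, 274.0], [167.0, 410.0]]
-0.013 [[327.0, 251.0], [164.0, 386.0]]
-0.025 [[325.0, 229.0], [161.0, 364.0]]
```

View pics/seat.png

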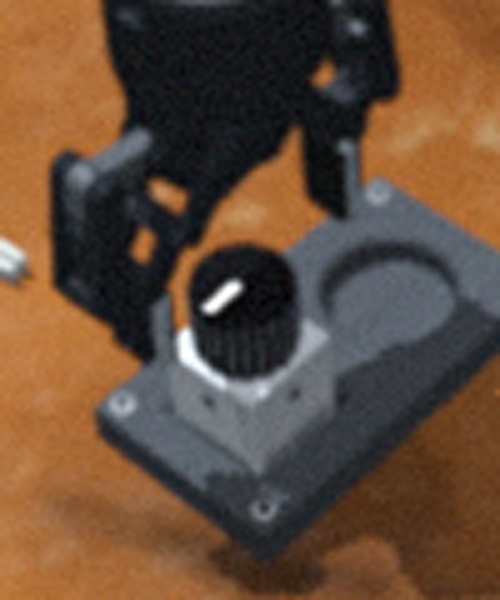

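The cartridge is seated: near lower corner at (258,468) against (256,465) predicted for the body at the rim, and the body's top corner matches too. The fingertips sit about 12 mm higher than nominal, so I'll go a bit lower and close on the cap.

```bash
python3 -m pendant '[[[0,0,0.25,0,0,0,100],[0,0,0.25,0,0,0,100],[0,0,0,0,0,0,25],[0,0,0,0,0,0,25],[0,0,0,0,0,0,25]]]' 60;python3 -m pendant '[[[0,0,0,0,0,0,25],[0,0,0,0,0,0,25],[0,0,0,0,0,0,25]]]';python3 go.py 456.4 288.4 47 169.4
```

```text
time: 11.23
ee_pos: [0.4558, 0.2882, 0.0448]
tcp_rot: [-179.9, -0.2, 169.4]
wrist_force: [-0.6, -0.2, -1.0]
opening: 0.0516
time: 11.48
ee_pos: [0.4559, 0.2884, 0.045]
tcp_rot: [-179.9, -0.1, 169.4]
wrist_force: [-0.1, 0.1, -0.8]
opening: 0.0375
t 11.48 ee [455.9 288.4  45. ] rot [-1.799e+02 -1.000e-01  1.694e+02] q [32.  4. -9. 77.  0. 43.] F [-0.1  0.1 -0.8] Tq [-0.    0.02 -0.02] open 37.5
shift cm [-0.05  0.01 -0.2 ] rotvec [-0.002 -0.002  0.   ] n 0.0 0.0
shift cm in goal axes [-0.05  0.01 -0.2 ]
```

```bash
python3 -m pendant '[[[0,0,0,0,0,-0.1,25]]]'|grep rot;python3 go.py 456.4 288.4 45 169.4; python3 -m pendant '[[[0,0,0,0,0,-0.1,25]]]'>/dev/null;python3 go.py 456.4 288.4 45 169.4;  python3 -m pendant '[[[0,0,0,0,0,-0.1,25]]]'>/dev/null;python3 go.py 456.4 288.4 45 169.4
```

```text
tcp_rot: [-179.9, -0.2, 175.1]
t 11.57 ee [455.9 288.4  45. ] rot [-179.9   -0.2  175.1] q [32.  4. -9. 77.  0. 37.] F [-0.4  0.6  0.4] Tq [-0.05  0.13  0.03] open 37.7
shift cm [-0.05  0.01 -0.  ] rotvec [-0.002 -0.003  0.099] n 0.0 0.8
shift cm in goal axes [-0.05  0.01 -0.  ]
t 11.65 ee [455.8 288.3  44.9] rot [-179.9   -0.2 -178.9] q [32.  4. -9. 77.  0. 31.] F [-0.2  0.2  1.3] Tq [-0.07  0.1   0.  ] open 37.3
shift cm [-0.06  0.01 -0.01] rotvec [-0.002 -0.003  0.203] n 0.0 1.6
shift cm in goal axes [-0.06  0.02 -0.01]
t 11.73 ee [455.7 288.2  44.9] rot [-179.9   -0.2 -172.9] q [32.  4. -9. 77.  0. 25.] F [-0.3 -0.7  0.4] Tq [-0.12  0.11 -0.01] open 37.3
shift cm [-0.08  0.01 -0.01] rotvec [-0.002 -0.003  0.308] n 0.0 2.5
shift cm in goal axes [-0.07  0.04 -0.01]
```

No torque after 18° anticlockwise, well past the 10° stop, so this looks like the loosening way. I'll continue to about 1.2 rad.

```bash
python3 -m pendant '[[[0,0,0,0,0,-0.1,25],[0,0,0,0,0,-0.1,25],[0,0,0,0,0,-0.1,25]]]'>/dev/null;python3 go.py 456.4 288.4 45 169.4;  python3 -m pendant '[[[0,0,0,0,0,-0.1,25],[0,0,0,0,0,-0.1,25],[0,0,0,0,0,-0.1,25]]]'>/dev/null;python3 go.py 456.4 288.4 45 169.4;  python3 -m pendant '[[[0,0,0,0,0,-0.1,25],[0,0,0,0,0,-0.1,25],[0,0,0,0,0,-0.1,25],[0,0,0,0,0,0,25]]]'>/dev/null;python3 go.py 456.4 288.4 45 169.4
python3 - <<'E'
from h import *
im=bot.camera("side");r=(220,280,320,400)
cv2.imwrite("pics/turned.png",cv2.resize(im[r[1]:r[3],r[0]:r[2]],(500,600),interpolation=cv2.INTER_CUBIC)[:,:,::-1])
E
```

```text
t 11.98 ee [455.4 287.8  45. ] rot [-180.    -0.2 -154.9] q [32.  4. -9. 77.  0.  7.] F [ 0.2 -1.   1.7] Tq [-0.18  0.09 -0.02] open 37.7
shift cm [-0.12  0.01 -0.  ] rotvec [-0.002 -0.004  0.623] n 0.0 5.0
shift cm in goal axes [-0.09  0.08 -0.  ]
t 12.23 ee [455.3 287.4  45. ] rot [ 180.    -0.3 -136.8] q [ 32.   4.  -9.  77.  -0. -11.] F [-1.  -0.4  0.9] Tq [-0.16 -0.04  0.03] open 37.5
shift cm [-0.15 -0.    0.  ] rotvec [-0.002 -0.005  0.939] n 0.0 7.5
shift cm in goal axes [-0.09  0.12  0.  ]
t 12.57 ee [455.9 286.9  45.1] rot [ 180.    -0.3 -118.5] q [ 32.   4.  -9.  77.  -0. -29.] F [ 0.6  1.3 -0.7] Tq [ 0.08 -0.07 -0.03] open 37.8
shift cm [-0.15  0.02  0.01] rotvec [-0.003 -0.004  1.259] n 0.0 10.1
shift cm in goal axes [-0.02  0.15  0.01]
```

View pics/turned.png

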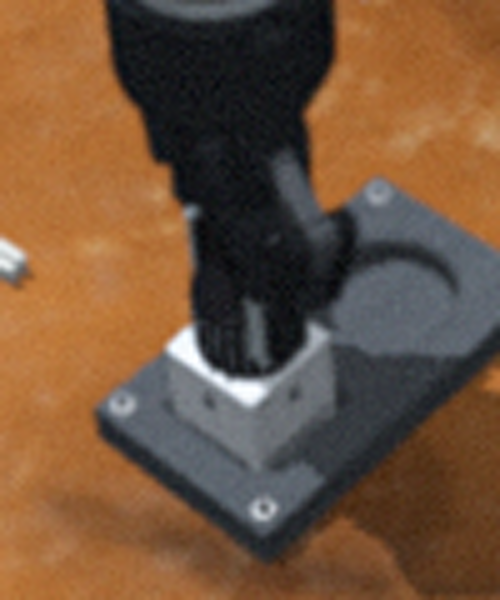

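The body stays square in the pocket and the turn is 72°. Next, lift a little and look at the weight.

```bash
python3 -m pendant '[[[0,0,-0.15,0,0,0,25],[0,0,-0.15,0,0,0,25],[0,0,-0.1,0,0,0,25],[0,0,0,0,0,0,25]]]'; for i in 1 2 3; do python3 -m pendant '[[[0,0,0,0,0,0,25]]]'|grep wrist; done;python3 go.py 456 287 45 -118.5
python3 - <<'E'
from h import *
im=bot.camera("side");r=(220,280,320,400);np.save("s6.npy",im)
old=cv2.resize(cv2.imread("pics/turned.png"),(100,120),interpolation=cv2.INTER_AREA)[:,:,::-1].astype(float);new=im[r[1]:r[3],r[0]:r[2]].astype(float)
d=np.abs(old-new).mean(2);
for b,n in(((85,115,30,70),"body lower"),((60,75,38,65),"cap")):print(n,d[b[0]:b[1],b[2]:b[3]].mean().round(1))
E
```

```text
time: 12.95
ee_pos: [0.4555, 0.2869, 0.0489]
tcp_rot: [179.9, -0.3, -119.4]
wrist_force: [0.8, 0.9, -0.7]
opening: 0.0377
wrist_force: [0.4, 1.1, -1.4]
wrist_force: [0.8, 1.4, -1.4]
wrist_force: [0.1, 0.1, 0.1]
t 13.2 ee [455.5 287.   48.9] rot [ 179.9   -0.3 -119.5] q [ 32.   4.  -9.  78.  -0. -28.] F [0.1 0.1 0.1] Tq [ 0.1  -0.18  0.01] open 37.6
shift cm [-0.03 -0.04  0.39] rotvec [ 0.001 -0.006 -0.017] n 0.1 0.1
shift cm in goal axes [-0.03 -0.04  0.39]
body lower 3.2
cap 13.4
```

Mean vertical force is about -0.8 N, which is the cap alone, and the body hasn't moved. Lift straight.

```bash
python3 -m pendant '[[[0,0,-0.5,0,0,0,25],[0,0,-0.8,0,0,0,25],[0,0,-0.8,0,0,0,25],[0,0,-0.8,0,0,0,25],[0,0,0,0,0,0,25]]]';python3 go.py 456 287 105 -118.5; python3 -m pendant '[[[0,0,-0.9,0,0,0,25],[0,0,-0.9,0,0,0,25],[0,0,-0.7,0,0,0,25],[0,0,0,0,0,0,25],[0,0,0,0,0,0,25]]]';python3 go.py 456 287 105 -118.5
python3 - <<'E'
from h import *
im=bot.camera("side");r=(210,260,310,395)
cv2.imwrite("pics/fin.png",cv2.resize(im[r[1]:r[3],r[0]:r[2]],(444,600),interpolation=cv2.INTER_CUBIC)[:,:,::-1])
a=np.radians(-10.6);p=np.array([.4565,.2885,a])
for n,z in(("body at rim",.018),("body top",.054)):print(n,((proj("side",place(box(.044,.044,z,z)[::2],p))-r[:2])*4.44).round().tolist())
E
```

```text
time: 13.67
ee_pos: [0.4553, 0.2869, 0.0812]
tcp_rot: [179.9, -0.3, -119.5]
wrist_force: [0.3, 0.1, -1.5]
opening: 0.0374
t 13.67 ee [455.3 286.9  81.2] rot [ 179.9   -0.3 -119.5] q [ 32.   3.  -6.  81.  -0. -28.] F [ 0.3  0.1 -1.5] Tq [-0.01  0.02 -0.03] open 37.4
shift cm [-0.03 -0.05 -2.38] rotvec [ 0.001 -0.006 -0.018] n 0.6 0.2
shift cm in goal axes [-0.04 -0.06 -2.38]
time: 14.08
ee_pos: [0.4559, 0.2873, 0.1106]
tcp_rot: [180.0, -0.2, -119.5]
wrist_force: [0.4, -0.4, -0.3]
opening: 0.0375
t 14.08 ee [455.9 287.3 110.6] rot [ 180.    -0.2 -119.5] q [ 32.   3.  -3.  84.  -0. -28.] F [ 0.4 -0.4 -0.3] Tq [-0.01  0.02 -0.06] open 37.5
shift cm [ 0.02 -0.03  0.56] rotvec [ 0.    -0.004 -0.018] n 0.1 0.1
shift cm in goal axes [ 0.02 -0.02  0.56]
body at rim [[344.0, 439.0], [272.0, 502.0], [270.0, 387.0], [198.0, 448.0]]
body top [[341.0, 383.0], [266.0, 447.0], [265.0, 331.0], [190.0, 392.0]]
```

View pics/fin.png

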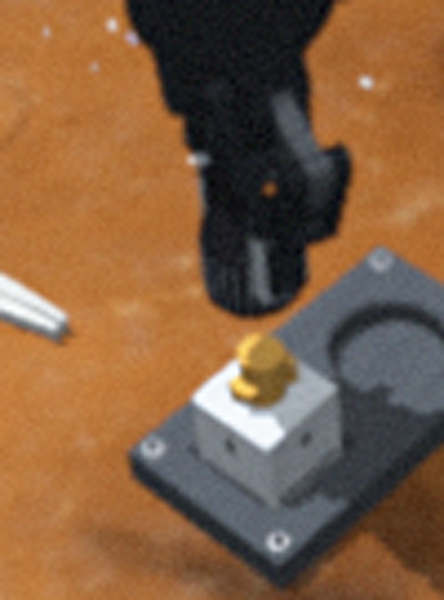

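The brass neck is bare at (262,370), the cap is held above it with its rim near row 310, and the body's corners match the seated prediction (near lower corner 272,502). Let it settle, then hand in.

```bash
python3 -m pendant '[[[0,0,0.5,0,0,0,25],[0,0,0,0,0,0,25],[0,0,0,0,0,0,25],[0,0,0,0,0,0,25]]]';python3 go.py 456 287 105 -118.5; python3 - <<'E'
from workcell import bot
import numpy as np
print(np.abs(bot.get_obs()["qd"]).max());print(bot.job_done())
E
```

```text
time: 14.47
ee_pos: [0.4553, 0.287, 0.1035]
tcp_rot: [179.9, -0.3, -119.5]
wrist_force: [0.2, -0.4, 0.2]
opening: 0.0375
t 14.47 ee [455.3 287.  103.5] rot [ 179.9   -0.3 -119.5] q [ 32.   3.  -4.  84.  -0. -28.] F [ 0.2 -0.4  0.2] Tq [ 0.04 -0.   -0.01] open 37.5
shift cm [-0.04 -0.06 -0.15] rotvec [ 0.001 -0.006 -0.018] n 0.0 0.2
shift cm in goal axes [-0.04 -0.06 -0.15]
0.372930583323392
the job is handed in; nothing more can be done
None
```

I seated the cartridge from the blue pad in the square pocket with its cap on, then freed the cap and lifted it off. I handed in at 14.5 s of the 58 s allowed. The arm held the cap upright and still, its rim about 58 mm above the body and 34 mm above the neck.

**Thread:** I turned the cap 72° anticlockwise seen from above. It met no torque, so I did not try the other way. The small test lift carried about 0.8 N, which is the cap alone.

**Last checks:** The final picture shows the neck bare, the body's corners where a seated cartridge should be, and the cap in the gripper. The gripper reads 37.5 mm open and the joints move at under 0.4 deg/s.

**Disagreements and slips:**
- The fingertips looked about 12–15 mm higher in the images than the stated TCP, so I set grip heights from the pictures.
- The gripper read about 2 mm narrower than the parts it held.
- My first trial close was too high, and I redid it before lifting anything.
- Pressing down to confirm the cartridge was seated briefly reached about 94 N at the wrist, against the 120 N limit.

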